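# Open a bayonet filter pot and hang its cover on the peg

### The job

Open the filter pot for a cartridge check: turn its cover anticlockwise as far as it will go without forcing it, lift it off, and hang it by the eye in its fin on the peg of the steel bracket, between the peg's shoulder and its head. The fin is the only grip while the cover is in the pot and there the fingers cover the eye, so first set the cover down upright on the white foam pad, let go, and take it again by its rim. Its sealing face must never touch the bare bench, and leave the things lying about where they are.

Things in the scene. Friction and masses are not known exactly. Their poses are not given: they have to be found in the camera images.
- housing: fixed grey-painted filter pot on a steel foot 124 x 124 x 8 mm; diameter 104 mm (112 at the foot ring), top of neck 94 mm up. Origin: centre of the underside; z along its axis. Hose nipples on its +y and -y sides reach 84 mm from the axis, 34 mm up. The neck's bore, radius 34.5 mm, has two keyways, at its +x and -x sides, that let the cover's lugs pass.
- cover: the grey plastic bayonet cover, 0.12 to 0.2 kg; origin: centre of its flat underside (sealing face), z up. Locked, its x axis points 65 to 80 deg clockwise (from above) from the pot's x axis, its underside is 62 mm up and only the fin's top 16 mm stands above the neck. Unlocked, lugs against the end stops, its x axis is up to 5 deg past the pot's. It is clear of the neck once raised 35 mm.
- cartridge (a joint): upward travel (m) of the filter cartridge in the pot, whose white end cap is the spring seat under the cover (about 6 N): about 0 with the cover locked, 0.003 when its lugs stand in the keyways and the spring has lifted it 3 mm. A firm grip keeps it from rising until lifted. Turning drags about 0.1 N m; at the end stops it climbs steeply: stop by 1 N m, past 2 it is forced.
- cover_rim (a point): centre of the cover's rim, 11 mm above the underside: a disc of diameter 60, height 22 mm, with a grip flat on its +y and -y sides (24 mm wide, 62 mm apart). x: axis of the eye and of the two lugs (12 mm wide, 2 to 8 mm above the underside, to 40 mm from the axis); y: along the fin; z up.
- cover_eye (a point): centre of the eye, a round hole of diameter 18 mm through the cover's fin, 35 mm above the underside; its axis is x. The fin is an upright plate on the disc, 8 mm thick (x), 58 mm wide (y) up to 32 mm above the underside, then sloping shoulders to 30 mm wide at 44 mm; top at 48 mm.
- peg (a point): on the peg's axis, half-way between shoulder and head, 190 mm up. x: along the level peg to the bracket's upright; the peg points to -x. Peg diameter 7 mm; head (its free end, diameter 11) 19.5 to 24.5 mm to -x of the point, shoulder (diameter 20) from 19.5 mm to +x. Hung, the eye's centre lies 5.5 mm below the axis.
- hanger: the steel bracket, fixed: foot plate 110 x 84 x 6 mm, upright 40 mm wide (y) and 6 mm thick, 38 mm behind the origin (+x) and 204 mm tall. Origin: centre of the underside; axes as for the peg.
- pad: white foam pad, 170 (x) x 120 (y) x 22 mm, lying flat and fixed; origin: centre of its underside.
- nipper: bystander: flat-lying side cutters, 62 x 140 x 16 mm; origin: centre of its underside
- scraper: bystander: wood-handled scraper, 26 x 171 x 26 mm; origin: centre of its underside
- screwdriver: bystander: screwdriver, 29 x 189 x 28 mm; origin: centre of its underside
- spray_can: bystander: standing aerosol can, diameter 66, 291 mm tall; origin: centre of its underside
- bin: bystander: open parts bin full of clips, 100 x 110 x 59 mm; origin: centre of its underside
- glue_bottle: bystander: standing glue bottle, diameter 42, 119 mm tall; origin: centre of its underside
- counter: bystander: round tally counter, diameter 46, 32 mm tall; origin: centre of its underside
- tape: bystander: roll of masking tape lying flat, diameter 72, 20 mm tall; origin: centre of its underside

How it is judged:
On the way, in this order (a step that is already met when the one before it is completed fails the run):
1. the cover has been unlocked and lifted clear of the pot's neck (z of cover_rim in the frame of housing above 0.115 m), for 0.1 s.
2. the cover stands upright on the foam pad, let go (x of cover_rim in the frame of pad between -0.075 and 0.075 m and y of cover_rim in the frame of pad between -0.05 and 0.05 m and z of cover_rim in the frame of pad between 0.028 and 0.038 m and angle between cover's own z axis and vertical below 0.1 rad and linear speed of cover below 0.03 m/s and contact force between the fingers and cover below 0.1 N), for 0.2 s.
At the end, for the whole second after the job is handed in: The cover hangs still (under 0.05 m/s) and let go from the peg through its eye: eye centre within 6 mm sideways of the peg's axis, 2 to 8.5 mm below it, within 18 mm of the middle between shoulder and head; cover upright to 0.35 rad, eye axis along the peg to 0.5 rad (x of cover_eye in the frame of peg between -0.018 and 0.018 m and y of cover_eye in the frame of peg between -0.006 and 0.006 m and z of cover_eye in the frame of peg between -0.0085 and -0.002 m and contact force between cover and hanger above 0.5 N and angle between cover's own z axis and vertical below 0.35 rad and angle between the x axis of cover and the x axis of peg, either way round below 0.5 rad and linear speed of cover below 0.05 m/s and contact force between the fingers and cover below 0.1 N); the robot touches nothing.
It fails at once if the cover touches the bare bench (its rim's centre below 25 mm) (height (world z) of cover_rim below 0.025 m).
It fails at once if the bayonet is forced (over 80 N between cover and pot) (contact force between cover and housing above 80 N).
It fails at once if a bystander is moved by more than 3 cm (distance of any of nipper, scraper, screwdriver, spray_can, bin, glue_bottle, counter, tape from where it was at the start of the episode above 0.03 m).
It also fails if it takes over 72 s, if anything falls off the work surface, if the arm or the gripper's body presses on something with over 40 N, if the wrist force passes 120 N, or if a joint passes its speed limit or range.

### The arm

A 6-joint arm with a two-finger parallel gripper is mounted at the origin on a cart in front of the work surface, level with it; the furniture and walls round the work are solid. World frame = base frame: x ahead of the robot, y to its left, z up, the work surface at z = 0. Lengths are in m, angles in rad, forces in N, time in s.
With the tool pointing down it reaches from about 0.35 to 0.975 m from the base axis. Payload 4.9 kg.
Tool frame: the origin (TCP) lies midway between the tips of the shut fingers; the grasp point (between the pads) lies 19 mm behind it (arm.hold_point_z is the distance from the TCP to the grasp point, in m); z points along the fingers, y is the line along which they close (so a half turn about z gives the same grasp; the last joint's range is limited). The gripper opens to 85 mm and grips with 20 to 120 N. Pads are 22 mm wide; open, the fingers measure 114 mm over their backs; the gripper's body (76 mm by 85 mm) begins 54 mm behind the grasp point. The pads swing forward as they close: fully open they stand 13 mm farther back than shut.
Start: joints at [-1.468, 0.053, 1.613, -0, 1.476, -0.119], TCP at [0.137, -0.61, 0.231] pointing down, gripper open.
Joint ranges: [-3.01, 3.01], [-1.01, 2.22], [0.06, 2.58], [-1.02, 4.17], [0.09, 2.62], [-3.14, 3.14]. Speed limits (rad/s): [2.57, 2.57, 3.14, 3.14, 3.14, 3.14].

### API

Orientations are given as a unit quaternion [w, x, y, z].
In Python, from station import arm gives the robot as it stands.
- The arm moves only by the tool play_rows, never from a script. Its argument "increments" is a list of rows, each an object with "delta_pos": the shift along the tool's x, y, z in m, a list of three; "turn": the turn, a rotation vector about the tool's x, y, z in units of 8 degrees (1.0 is 8 degrees), a list of three; "claw": the closure, from 0 (fully open) to 1 (shut). In form: [{"delta_pos": [dx, dy, dz], "turn": [rx, ry, rz], "claw": claw}, ...]. A call has exactly 10 rows; each row shifts and turns the commanded pose from where the row before left it, along the tool's axes as they then stand; what a row does not reach is not made up. A row lasts 1/8 s, in which the tool goes at most 62.5 mm and 10.7 degrees, less where a joint would pass 70% of its speed; a pose out of reach is approached as far as the arm can. A call with a gripper value outside its range is refused whole. The fingers move at their own pace and stop on an object; "newtons" is the grip in N (left out, the last holds). Time passes only in rows, so rows that do not move let the fingers close, or fill a call up. It gives the time, the measured TCP pose, the force, the opening and the grip force at its end, in the units of the state.
- arm.observe(): the state, without advancing time (a new reading comes with each control period).
- arm.camera(name): name is "scene" or "top" or "wrist"; returns the picture (480x640x3 uint8, blue, green, red); there is no depth.
- arm.calibration(name): a dict with "fx", "fy", "cx", "cy" (pixels), "k1" (the pictures are not rectified: a ray, as slopes to the right and down, at radius r is drawn at 1 + k1 r^2 times it, then the intrinsics apply), "origin" and "rotation" of the camera in the world. Camera axes: x right, y down, z forward; pixel columns grow to the right and rows downward; lengths in m; the calibration is good to about 2 mm. A picture is of the moment at which its call begins: read the wrist's pose just before it. calibration takes no time and is no camera call; for the wrist camera it gives the pose at the moment of the call.
- arm.close_job(): hands the job in; it is judged then, once.
The state is a dict: "time": time; "joint_pos": joint angles; "joint_velocities": joint speeds; "effort": joint torques, N m; "position": TCP position; "ee_rot": TCP orientation; "wrist_force": force on the tool from outside, world axes, zero at the start; "torque": the same for the moment, N m; "opening": opening from 0.0 (shut) to 1.0 (fully open); "gripper_force": force on a finger pad.
Only numpy, scipy, OpenCV 4.12 (cv2) and the standard library are available. Lean on these libraries where they do the work, as an engineer would, in place of code of your own. Each camera call takes 0.05 s, during which the arm holds its last target. There are 200 camera calls.

## Working session

There is one attempt and no reset: what is moved stays moved. The work goes in short steps, Python scripts to look and compute and a tool call to move; the robot and the scene stay as the last step left them, time stands still between calls to the robot, and variables do not carry over. Pictures are saved under pics/ and viewed, at most 10 in all, crops included, and the job is handed in when it is done.

Besides the shell and the picture viewer there is one more tool, called after ">>>" as a command line: name --argument value ..., lists and objects as JSON in quotes. play_rows: Moves the arm, as the interface text tells. Its arguments: {"type":"object","properties":{"increments":{"type":"array"},"newtons":{"type":"number"}},"required":["increments"]}

```bash
mkdir -p pics
cat > h.py <<'E'
import numpy as np, cv2
from station import arm
def ray(c,u,v):
    p=np.array([(u-c['cx'])/c['fx'],(v-c['cy'])/c['fy']]); q=p.copy()
    for _ in range(20): q=p/(1+c['k1']*(q@q))
    return np.array(c['origin']),np.array(c['rotation'])@np.array([q[0],q[1],1])
def onz(c,u,v,z):
    o,d=ray(c,u,v); return o+d*(z-o[2])/d[2]
def proj(c,P):
    q=np.array(c['rotation']).T@(np.array(P)-np.array(c['origin'])); s=q[:2]/q[2]; s=s*(1+c['k1']*(s@s))
    return np.array([c['fx']*s[0]+c['cx'],c['fy']*s[1]+c['cy']])
E
python3 - <<'E'
from h import *
for n in ('scene','top'):
    c=arm.calibration(n); cv2.imwrite(f'pics/{n}0.png',arm.camera(n)); print(n,c)
print(arm.observe())
E
```

```text
scene {'fx': 508.4429332029413, 'fy': 508.4429332029413, 'cx': 320.65883016978773, 'cy': 236.59787535231263, 'k1': -0.13934561665245132, 'origin': array([-0.3993029 ,  0.52923445,  0.97896689]), 'rotation': array([ 0.22833076, -0.47276613,  0.7649508 , -0.37310525])}
top {'fx': 621.7281529225656, 'fy': 621.7281529225656, 'cx': 320.44853512971184, 'cy': 236.7577877444247, 'k1': -0.1783020754047315, 'origin': array([0.24906503, 0.05416996, 1.56768243]), 'rotation': array([ 0.07022642, -0.70243802,  0.70506702, -0.06730207])}
{'time': 0.1, 'joint_pos': array([-1.46798773e+00,  5.33029368e-02,  1.61414705e+00, -2.61320482e-06,
        1.47600961e+00, -1.18975895e-01]), 'joint_velocities': array([ 0.00049977, -0.00133811, -0.00288226,  0.00103658, -0.00085775,
       -0.00155705]), 'effort': array([-3.40662182e-04, -3.94900775e+01, -3.71365070e+01, -1.38782966e-04,
        3.89389606e-03,  2.02199874e-05]), 'position': array([ 0.13743801, -0.60912518,  0.23018422]), 'ee_rot': array([-9.33451493e-04,  9.93857306e-01,  1.10665187e-01,  6.24519391e-06]), 'wrist_force': array([ 0.40130644, -1.00520132,  0.07397695]), 'torque': array([0.04901375, 0.01981191, 0.00526579]), 'gripper_force': 0.0, 'opening': 0.9986010307674305}
```

View pics/top0.png

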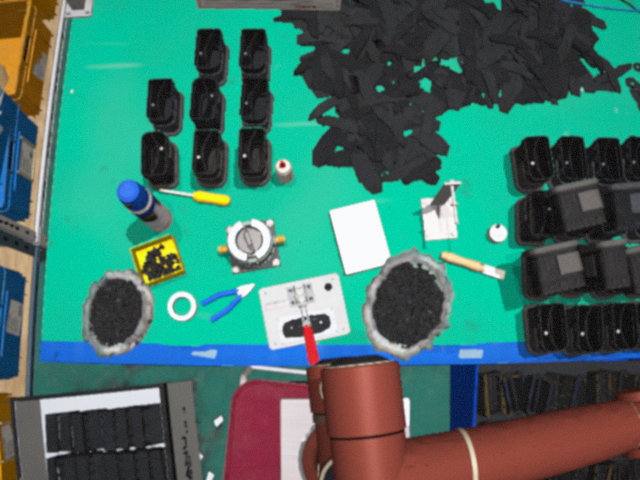

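View pics/scene0.png

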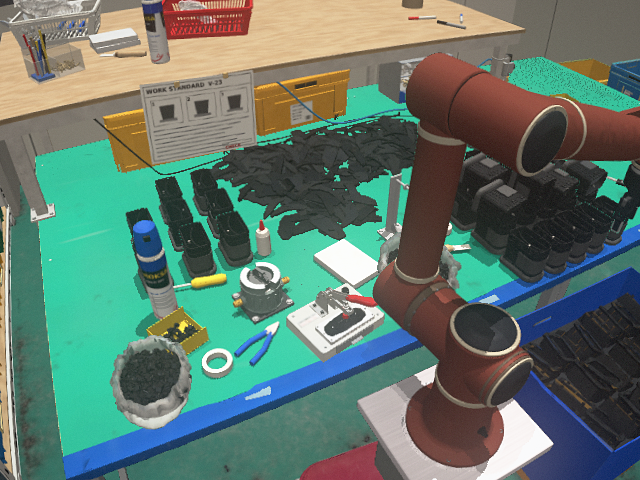

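The top view shows the pot at about (252,240), the pad at (359,237) and the bracket at (440,210) with its upright near (455,195). The scene view agrees, with the arm partly hiding the bracket.

```bash
sed -i 's/^def ray/from scipy.spatial.transform import Rotation as R\ndef cal(n):\n    c=dict(arm.calibration(n)); q=c["rotation"]; c["rotation"]=R.from_quat(np.r_[q[1:],q[0]]).as_matrix(); return c\ndef ray/' h.py
python3 - <<'E'
from h import *
t=cv2.imread('pics/top0.png'); s=cv2.imread('pics/scene0.png'); c=cal('top')
a=cv2.resize(t[200:285,205:300],None,fx=4,fy=4,interpolation=cv2.INTER_CUBIC)
b=cv2.resize(t[170:255,405:500],None,fx=4,fy=4,interpolation=cv2.INTER_CUBIC)
cv2.imwrite('pics/m1.png',np.hstack([a,b]))
g=t.astype(int); m=((g.min(2)>215)).astype(np.uint8)
for cn in cv2.findContours(m,cv2.RETR_EXTERNAL,cv2.CHAIN_APPROX_NONE)[0]:
    if cv2.contourArea(cn)>1500:
        r=cv2.minAreaRect(cn); bp=cv2.boxPoints(r); w=np.array([onz(c,*p,.022)[:2] for p in bp])
        print(r,w.round(4).tolist(),w.mean(0), np.linalg.norm(np.diff(w,axis=0),axis=1))
for n,u,v,z in [('pot',252,240,.09),('hangfoot',440,217,0),('scrw',205,197,0),('glue',284,165,0.05),('nip',230,303,0),('can',160,218,0),('counter',497,233,.03),('bin',158,258,.05)]: print(n,onz(c,u,v,z).round(3))
E
```

```text
((303.8846130371094, 310.9230651855469), (60.99211502075195, 80.21149444580078), 78.69007110595703) [[0.4218, 0.2153], [0.4609, 0.0183], [0.3116, -0.0101], [0.2734, 0.184]] [0.36690216 0.10188421] [0.20080729 0.15198924 0.19785945]
((360.1566467285156, 236.35043334960938), (65.71383666992188, 46.908409118652344), 75.3791275024414) [[0.6224, 0.0376], [0.6533, -0.0793], [0.4879, -0.1178], [0.4585, -0.003]] [ 0.55553217 -0.0406271 ] [0.12084985 0.16980403 0.11847185]
pot [0.533 0.226 0.09 ]
hangfoot [ 0.609 -0.251  0.   ]
scrw [0.666 0.363 0.   ]
glue [0.736 0.152 0.05 ]
nip [0.388 0.29  0.   ]
can [0.61  0.481 0.   ]
counter [ 0.56  -0.392  0.03 ]
bin [0.496 0.467 0.05 ]
```

View pics/m1.png

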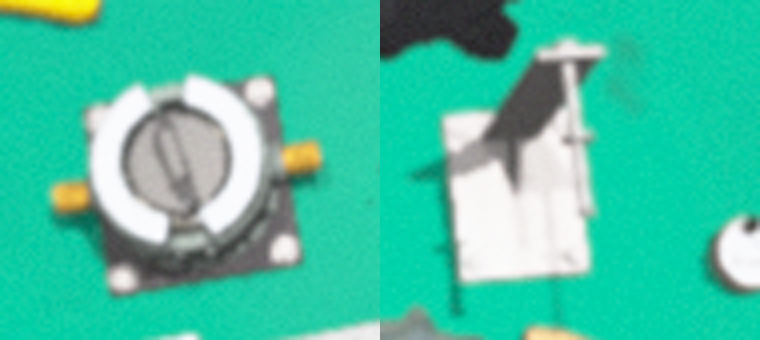

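The crop shows the pot with its keyways and the fin nearly along the pot's x, brass nipples at both sides, and the peg running from the upright at about (452,186) to its head at (457,223), with the shoulder near (454.5,204).

```bash
cat >> h.py <<'E'
def yaw(o): 
    M=R.from_quat(np.r_[o['ee_rot'][1:],o['ee_rot'][0]]).as_matrix(); return np.degrees(np.arctan2(M[1,0],M[0,0])),M
def go(P,yw=None):
    "shift in tool axes (move first), then tool z turn units to make tool x point at yw, pointing straight down"
    o=arm.observe(); y,M=yaw(o); print('pos',o['position'].round(4),'yaw',round(y,2),'tilt',M[:2,2].round(4),'op',round(o['opening'],3),'F',o['wrist_force'].round(1),'T',o['torque'].round(2),'g',round(o['gripper_force'],1),'t',round(o['time'],2),'j6',round(o['joint_pos'][5],2))
    print('delta tool',(M.T@(np.array(P)-o['position'])).round(4))
    if yw is not None:
        D=np.array([[np.cos(np.radians(yw)),np.sin(np.radians(yw)),0],[np.sin(np.radians(yw)),-np.cos(np.radians(yw)),0],[0,0,-1]])
        print('turn units',(np.degrees(R.from_matrix(M.T@D).as_rotvec())/8).round(3))
E
python3 - <<'E'
from h import *
c=cal('top')
f=lambda x,y,z,ox=205,oy=200: onz(c,ox+x/4-.4,oy+y/4-.4,z)
def d(a,b): return round(np.degrees(np.arctan2(*(b-a)[[1,0]])),1)
nl,nr=f(70,198,.034),f(300,158,.034); print('nipples',nl,nr,(nl+nr)/2,'pot y',d(nr,nl),np.linalg.norm(nl-nr))
cs=np.array([f(96,118,.008),f(259,92,.008),f(285,248,.008),f(122,278,.008)]); print('foot',cs.mean(0),d(cs[3],cs[0]),d(cs[2],cs[1]))
a,b=f(168,135,.11),f(184,195,.11); print('fin',(a+b)/2,d(b,a))
k1,k2=f(163,95,.094),f(192,240,.094); print('key',(k1+k2)/2,d(k2,k1))
h,s=f(588,212,.19,310,170),f(578,137,.19,310,170); r=f(570,65,.19,310,170)
print('peg head',h,'sh',s,'root',r,d(h,s),d(h,r),np.linalg.norm(h-s),np.linalg.norm(h-r))
hc=np.array([f(*p,.006,310,170) for p in [(443,117),(460,280),(590,270)]]);print('hfoot',(hc[0]+hc[2])/2,d(hc[1],hc[0]),np.linalg.norm(np.diff(hc,axis=0),axis=1))
go([.533,.226,.26],15)
E
```

```text
nipples [0.52104185 0.30777155 0.034     ] [0.5461061  0.16280199 0.034     ] [0.53357397 0.23528677 0.034     ] pot y 99.8 0.14712032177652049
foot [0.5348116  0.23478942 0.008     ] 10.5 10.0
fin [0.52746582 0.23178219 0.11      ] 15.7
key [0.52919668 0.23285766 0.094     ] 12.2
peg head [ 0.55259741 -0.25200969  0.19      ] sh [ 0.59679015 -0.24832772  0.19      ] root [ 0.63977342 -0.24579145  0.19      ] 4.8 4.1 0.04434585916569561 0.0873974997076045
hfoot [ 0.60577358 -0.24635123  0.006     ] 3.8 [0.10830436 0.08524723]
pos [ 0.1374 -0.6091  0.2302] yaw 12.71 tilt [-0.0002  0.0019] op 0.999 F [ 0.4 -1.   0.1] T [0.05 0.02 0.01] g 0.0 t 0.1 j6 -0.12
delta tool [ 0.5696 -0.7277 -0.0283]
turn units [-0.013 -0.002 -0.287]
```

>>> play_rows --increments '[{"delta_pos": [0.031, -0.04, -0.004], "turn": [0, 0, 0], "claw": 0}, {"delta_pos": [0.031, -0.04, -0.004], "turn": [0, 0, 0], "claw": 0}, {"delta_pos": [0.031, -0.04, -0.004], "turn": [0, 0, 0], "claw": 0}, {"delta_pos": [0.031, -0.04, -0.004], "turn": [0, 0, 0], "claw": 0}, {"delta_pos": [0.031, -0.04, -0.004], "turn": [0, 0, 0], "claw": 0}, {"delta_pos": [0.031, -0.04, -0.004], "turn": [0, 0, 0], "claw": 0}, {"delta_pos": [0.031, -0.04, -0.004], "turn": [0, 0, 0], "claw": 0}, {"delta_pos": [0.031, -0.04, -0.004], "turn": [0, 0, 0], "claw": 0}, {"delta_pos": [0.031, -0.04, -0.004], "turn": [0, 0, 0], "claw": 0}, {"delta_pos": [0.031, -0.04, -0.004], "turn": [0, 0, 0], "claw": 0}]'

```text
time: 1.35
position: [0.3521, -0.1496, 0.2711]
ee_rot: [0.0, 0.994, 0.11, 0.0]
wrist_force: [0.6, -0.4, 0.1]
opening: 1.002
gripper_force: 0.0
```

>>> play_rows --increments '[{"delta_pos": [0.031, -0.04, -0.004], "turn": [0, 0, 0], "claw": 0}, {"delta_pos": [0.031, -0.04, -0.004], "turn": [0, 0, 0], "claw": 0}, {"delta_pos": [0.031, -0.04, -0.004], "turn": [0, 0, 0], "claw": 0.2}, {"delta_pos": [0.031, -0.04, -0.004], "turn": [0, 0, 0], "claw": 0.4}, {"delta_pos": [0.031, -0.04, -0.004], "turn": [0, 0, 0], "claw": 0.7}, {"delta_pos": [0.031, -0.04, -0.004], "turn": [0, 0, 0], "claw": 0.7}, {"delta_pos": [0.031, -0.04, -0.004], "turn": [0, 0, 0], "claw": 0.7}, {"delta_pos": [0.015, -0.02, -0.002], "turn": [0, 0, 0], "claw": 0.7}, {"delta_pos": [0, 0, 0], "turn": [0, 0, 0], "claw": 0.7}, {"delta_pos": [0, 0, 0], "turn": [0, 0, 0], "claw": 0.7}]'

```text
time: 2.6
position: [0.5118, 0.1918, 0.3007]
ee_rot: [0.0, 0.994, 0.111, -0.001]
wrist_force: [0.1, 0.5, -0.4]
opening: 0.301
gripper_force: 0.0
```

Run:
```python
from h import *
go([.534,.234,.2],15)
import pickle
c=cal('wrist'); im=arm.camera('wrist'); pickle.dump((c,im),open('w1.pkl','wb')); cv2.imwrite('pics/w1.png',im); print(c['origin'],c['rotation'].round(3).tolist(),c['fx'])
```

```text
pos [0.5118 0.1918 0.3007] yaw 12.69 tilt [-0.001  -0.0006] op 0.301 F [ 0.1  0.5 -0.4] T [-0.03  0.04  0.  ] g 0.0 t 2.6 j6 1.57
delta tool [ 0.031  -0.0363  0.1007]
turn units [ 0.003  0.008 -0.289]
[0.58227719 0.20717328 0.44265261] [[0.22, -0.935, -0.277], [-0.975, -0.211, -0.062], [-0.0, 0.284, -0.959]] 418.33150657802895
```

View pics/w1.png

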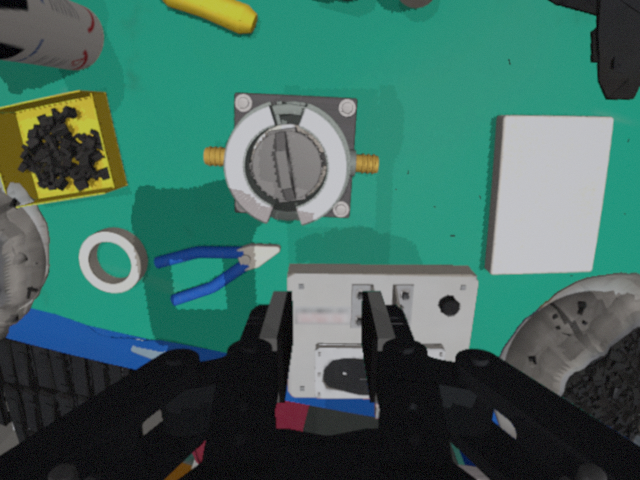

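The wrist view shows the pot at (290,160), the fin running from about (278,133) to (292,198), nipples at (213,156) and (368,163), and the white pad at right.

Run:
```python
from h import *
import pickle
c,im=pickle.load(open('w1.pkl','rb'))
cv2.imwrite('pics/w1c.png',cv2.resize(im[90:225,195:385],None,fx=4,fy=4,interpolation=cv2.INTER_CUBIC))
m=(im.min(2)>175).astype(np.uint8); m[:, :200]=0; m[:,380:]=0; m[:112]=0; m[225:]=0
cn=max(cv2.findContours(m,0,1)[0],key=cv2.contourArea)
ys,xs=np.where(cv2.morphologyEx(m,cv2.MORPH_OPEN,np.ones((3,3)))>0)
w=np.array([onz(c,x,y,.094)[:2] for x,y in zip(xs,ys)])
ce=np.array([.533,.234])
for _ in range(8):
    p=w-ce; a=np.degrees(np.arctan2(p[:,1],p[:,0])).astype(int)//4; r=np.hypot(*p.T)
    E=[];I=[]
    for k in np.unique(a):
        q=p[a==k]; rr=r[a==k]
        if len(rr)>8: E.append(q[rr.argmax()]); I.append(q[rr.argmin()])
    def fit(P):
        P=np.array(P); A=np.c_[2*P,np.ones(len(P))]; s=np.linalg.lstsq(A,(P**2).sum(1),rcond=None)[0]; res=np.hypot(*(P-s[:2]).T)-np.sqrt(s[2]+s[:2]@s[:2]); return s[:2],np.sqrt(s[2]+s[:2]@s[:2]),res.std()
    e,i=fit(E),fit(I); ce=ce+e[0]*.7
print('outer',ce,e[1:],'inner ctr',ce+i[0],i[1:])
def d(a,b): return round(np.degrees(np.arctan2(*(b-a)[[1,0]])),1)
n1,n2=onz(c,203,156,.034),onz(c,378,163,.034); print('nip',(n1+n2)/2,d(n2,n1),np.linalg.norm(n1-n2))
b=[onz(c,*p,.010) for p in [(243,103),(347,107),(340,210)]]; print('bolts',(b[0]+b[2])/2,d(b[2],b[1]),d(b[1],b[0]))
```

```text
outer [0.53485676 0.23108359] (np.float64(0.04912415446777816), np.float64(0.0028117548982004273)) inner ctr [0.53360904 0.23166047] (np.float64(0.03621137129760793), np.float64(0.00017703485583829895))
nip [0.53352979 0.23260161 0.034     ] 100.3 0.1706371898983407
bolts [0.53257006 0.23174397 0.01      ] 9.4 100.3
```

View pics/w1c.png

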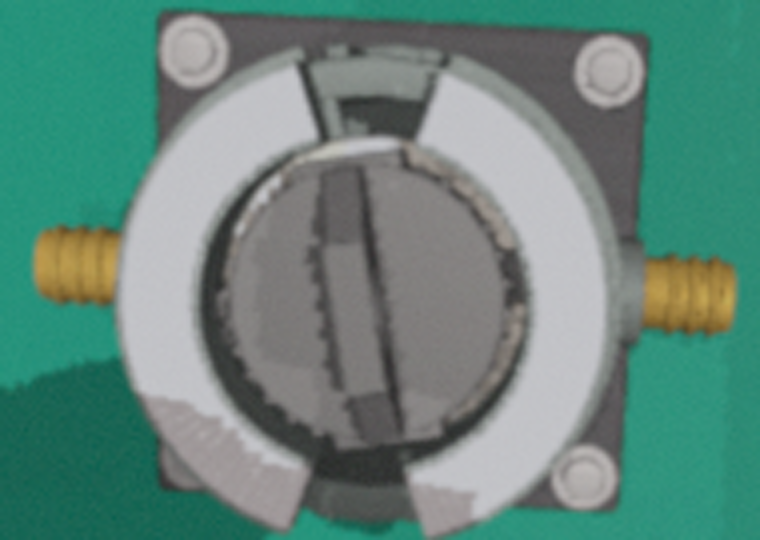

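The crop shows the fin's flat top spanning about (345,244) to (365,391) in crop pixels, well centred in the neck.

Run:
```python
from h import *
import pickle
c,im=pickle.load(open('w1.pkl','rb'))
f=lambda x,y,z: onz(c,195+x/4-.4,90+y/4-.4,z)
a,b=f(345,244,.11),f(365,391,.11); a2,b2=f(342,170,.106),f(382,440,.106)
for a,b in ((a,b),(a2,b2)): print((a+b)/2,np.linalg.norm(a-b),np.degrees(np.arctan2(*(a-b)[[1,0]])))
for z in (.15,.088): go([.5335,.2317,z],21)
```

```text
[0.53366673 0.23161047 0.11      ] 0.029371435718950106 18.99803618286312
[0.53551172 0.23090926 0.106     ] 0.05452817939233594 19.762715639719776
pos [0.5118 0.1916 0.301 ] yaw 12.66 tilt [-0.0006 -0.0004] op 0.301 F [-0.7 -0.4 -0.4] T [0.04 0.02 0.02] g 0.0 t 2.65 j6 1.57
delta tool [ 0.03   -0.0344  0.1509]
turn units [ 0.002  0.005 -1.042]
pos [0.5118 0.1916 0.301 ] yaw 12.66 tilt [-0.0006 -0.0004] op 0.301 F [-0.7 -0.4 -0.4] T [0.04 0.02 0.02] g 0.0 t 2.65 j6 1.57
delta tool [ 0.0301 -0.0344  0.2129]
turn units [ 0.002  0.005 -1.042]
```

>>> play_rows --increments '[{"delta_pos": [0.01, -0.0115, 0.03], "turn": [0, 0, -0.27], "claw": 0.7}, {"delta_pos": [0.01, -0.0115, 0.03], "turn": [0, 0, -0.27], "claw": 0.7}, {"delta_pos": [0.01, -0.0115, 0.03], "turn": [0, 0, -0.27], "claw": 0.7}, {"delta_pos": [0, 0, 0.03], "turn": [0, 0, 0], "claw": 0.7}, {"delta_pos": [0, 0, 0.03], "turn": [0, 0, 0], "claw": 0.7}, {"delta_pos": [0, 0, 0.02], "turn": [0, 0, 0], "claw": 0.7}, {"delta_pos": [0, 0, 0.015], "turn": [0, 0, 0], "claw": 0.7}, {"delta_pos": [0, 0, 0], "turn": [0, 0, 0], "claw": 0.7}, {"delta_pos": [0, 0, 0], "turn": [0, 0, 0], "claw": 0.7}, {"delta_pos": [0, 0, 0], "turn": [0, 0, 0], "claw": 0.7}]'

```text
time: 3.9
position: [0.5332, 0.2337, 0.1177]
ee_rot: [-0.0, 0.986, 0.167, 0.001]
wrist_force: [0.1, -0.1, 0.0]
opening: 0.302
gripper_force: 0.0
```

Run:
```python
from h import *
go([.5336,.2316,.088],19.2)
```

```text
pos [0.5332 0.2337 0.1177] yaw 19.19 tilt [0.0023 0.0007] op 0.302 F [ 0.1 -0.1  0. ] T [-0.03 -0.07  0.03] g 0.0 t 3.9 j6 1.52
delta tool [-0.0004  0.0021  0.0297]
turn units [ 0.001 -0.017 -0.002]
```

>>> play_rows --increments '[{"delta_pos": [0, 0.002, 0.01], "turn": [0, 0, 0], "claw": 0.7}, {"delta_pos": [0, 0, 0.01], "turn": [0, 0, 0], "claw": 0.7}, {"delta_pos": [0, 0, 0.0095], "turn": [0, 0, 0], "claw": 0.7}, {"delta_pos": [0, 0, 0], "turn": [0, 0, 0], "claw": 0.8}, {"delta_pos": [0, 0, 0], "turn": [0, 0, 0], "claw": 0.9}, {"delta_pos": [0, 0, 0], "turn": [0, 0, 0], "claw": 1}, {"delta_pos": [0, 0, 0], "turn": [0, 0, 0], "claw": 1}, {"delta_pos": [0, 0, 0], "turn": [0, 0, 0], "claw": 1}, {"delta_pos": [0, 0, 0], "turn": [0, 0, 0], "claw": 1}, {"delta_pos": [0, 0, 0], "turn": [0, 0, 0], "claw": 1}]' --newtons 60

```text
time: 5.15
position: [0.5328, 0.2318, 0.0867]
ee_rot: [-0.0, 0.986, 0.167, -0.0]
wrist_force: [-0.7, 3.6, -0.8]
opening: 0.079
gripper_force: 58.5
```

Run:
```python
from h import *
go([.5336,.2316,.088],19.2)
```

```text
pos [0.5328 0.2318 0.0867] yaw 19.19 tilt [-0.0004  0.0005] op 0.079 F [-0.7  3.6 -0.8] T [ 0.44  0.25 -0.01] g 58.5 t 5.15 j6 1.52
delta tool [ 0.0007  0.0004 -0.0013]
turn units [-0.004  0.001 -0.001]
```

>>> play_rows --increments '[{"delta_pos": [0, 0, 0], "turn": [0, 0, -0.4], "claw": 1}, {"delta_pos": [0, 0, 0], "turn": [0, 0, -0.75], "claw": 1}, {"delta_pos": [0, 0, 0], "turn": [0, 0, -0.75], "claw": 1}, {"delta_pos": [0, 0, 0], "turn": [0, 0, -0.75], "claw": 1}, {"delta_pos": [0, 0, 0], "turn": [0, 0, -0.75], "claw": 1}, {"delta_pos": [0, 0, 0], "turn": [0, 0, -0.75], "claw": 1}, {"delta_pos": [0, 0, 0], "turn": [0, 0, -0.75], "claw": 1}, {"delta_pos": [0, 0, 0], "turn": [0, 0, -0.75], "claw": 1}, {"delta_pos": [0, 0, 0], "turn": [0, 0, -0.75], "claw": 1}, {"delta_pos": [0, 0, 0], "turn": [0, 0, -0.75], "claw": 1}]'

```text
time: 6.4
position: [0.5333, 0.2308, 0.0867]
ee_rot: [0.001, 0.785, 0.619, -0.0]
wrist_force: [1.2, 0.2, -1.4]
opening: 0.08
gripper_force: 58.5
```

Run:
```python
from h import *
go([.5328,.2318,.0867],95)
```

```text
pos [0.5333 0.2308 0.0867] yaw 76.55 tilt [ 0.0006 -0.0013] op 0.08 F [ 1.2  0.2 -1.4] T [-0.01 -0.01 -0.13] g 58.5 t 6.4 j6 0.52
delta tool [ 0.0008 -0.0007  0.    ]
turn units [ 0.005  0.009 -2.306]
```

>>> play_rows --increments '[{"delta_pos": [0, 0, 0], "turn": [0, 0, -0.25], "claw": 1}, {"delta_pos": [0, 0, 0], "turn": [0, 0, -0.25], "claw": 1}, {"delta_pos": [0, 0, 0], "turn": [0, 0, -0.25], "claw": 1}, {"delta_pos": [0, 0, 0], "turn": [0, 0, -0.25], "claw": 1}, {"delta_pos": [0, 0, 0], "turn": [0, 0, -0.25], "claw": 1}, {"delta_pos": [0, 0, 0], "turn": [0, 0, -0.25], "claw": 1}, {"delta_pos": [0, 0, 0], "turn": [0, 0, 0], "claw": 1}, {"delta_pos": [0, 0, 0], "turn": [0, 0, 0], "claw": 1}, {"delta_pos": [0, 0, 0], "turn": [0, 0, 0], "claw": 1}, {"delta_pos": [0, 0, 0], "turn": [0, 0, 0], "claw": 1}]'

```text
time: 7.65
position: [0.533, 0.2317, 0.0868]
ee_rot: [-0.0, 0.717, 0.697, 0.0]
wrist_force: [0.5, -0.1, -2.1]
opening: 0.075
gripper_force: 58.4
```

Run:
```python
from h import *
go([.5328,.2318,.0867],95)
```

```text
pos [0.533  0.2317 0.0868] yaw 88.4 tilt [-0.      0.0002] op 0.075 F [ 0.5 -0.1 -2.1] T [-0.   -0.08  0.02] g 58.4 t 7.65 j6 0.31
delta tool [ 0.0001 -0.0002  0.0001]
turn units [-0.    -0.001 -0.826]
```

>>> play_rows --increments '[{"delta_pos": [0, 0, 0], "turn": [0, 0, -0.2], "claw": 1}, {"delta_pos": [0, 0, 0], "turn": [0, 0, -0.2], "claw": 1}, {"delta_pos": [0, 0, 0], "turn": [0, 0, -0.2], "claw": 1}, {"delta_pos": [0, 0, 0], "turn": [0, 0, -0.2], "claw": 1}, {"delta_pos": [0, 0, 0], "turn": [0, 0, -0.2], "claw": 1}, {"delta_pos": [0, 0, 0], "turn": [0, 0, -0.2], "claw": 1}, {"delta_pos": [0, 0, 0], "turn": [0, 0, 0], "claw": 1}, {"delta_pos": [0, 0, 0], "turn": [0, 0, 0], "claw": 1}, {"delta_pos": [0, 0, 0], "turn": [0, 0, 0], "claw": 1}, {"delta_pos": [0, 0, 0], "turn": [0, 0, 0], "claw": 1}]'

```text
time: 8.9
position: [0.5336, 0.2317, 0.0872]
ee_rot: [0.0, 0.656, 0.755, 0.001]
wrist_force: [1.7, 0.6, 3.0]
opening: 0.079
gripper_force: 59.2
```

Run:
```python
from h import *
go([.5328,.2318,.0867],100)
```

```text
pos [0.5336 0.2317 0.0872] yaw 97.99 tilt [0.0014 0.0004] op 0.079 F [1.7 0.6 3. ] T [ 0.11 -0.27  0.06] g 59.2 t 8.9 j6 0.14
delta tool [ 0.0002 -0.0008  0.0005]
turn units [ 0.011 -0.001 -0.252]
```

>>> play_rows --increments '[{"delta_pos": [0, 0, 0], "turn": [0, 0, -0.12], "claw": 1}, {"delta_pos": [0, 0, 0], "turn": [0, 0, -0.12], "claw": 1}, {"delta_pos": [0, 0, 0], "turn": [0, 0, -0.12], "claw": 1}, {"delta_pos": [0, 0, 0], "turn": [0, 0, 0], "claw": 1}, {"delta_pos": [0, 0, 0], "turn": [0, 0, 0], "claw": 1}, {"delta_pos": [0, 0, 0], "turn": [0, 0, 0], "claw": 1}, {"delta_pos": [0, 0, 0], "turn": [0, 0, 0], "claw": 1}, {"delta_pos": [0, 0, 0], "turn": [0, 0, 0], "claw": 1}, {"delta_pos": [0, 0, 0], "turn": [0, 0, 0], "claw": 1}, {"delta_pos": [0, 0, 0], "turn": [0, 0, 0], "claw": 1}]'

```text
time: 10.15
position: [0.533, 0.2315, 0.0868]
ee_rot: [0.0, 0.637, 0.771, -0.0]
wrist_force: [0.5, 0.0, 3.5]
opening: 0.077
gripper_force: 59.2
```

Run:
```python
from h import *
go([.5328,.2318,.0867],102)
```

```text
pos [0.533  0.2315 0.0868] yaw 100.87 tilt [-0.     -0.0001] op 0.077 F [0.5 0.  3.5] T [-0.04 -0.24  0.01] g 59.2 t 10.15 j6 0.09
delta tool [ 0.0003 -0.0001  0.0001]
turn units [-0.     0.001 -0.141]
```

>>> play_rows --increments '[{"delta_pos": [0, 0, 0], "turn": [0, 0, -0.12], "claw": 1}, {"delta_pos": [0, 0, 0], "turn": [0, 0, -0.12], "claw": 1}, {"delta_pos": [0, 0, 0], "turn": [0, 0, 0], "claw": 1}, {"delta_pos": [0, 0, 0], "turn": [0, 0, 0], "claw": 1}, {"delta_pos": [0, 0, 0], "turn": [0, 0, 0], "claw": 1}, {"delta_pos": [0, 0, 0], "turn": [0, 0, 0], "claw": 1}, {"delta_pos": [0, 0, 0], "turn": [0, 0, 0], "claw": 1}, {"delta_pos": [0, 0, 0], "turn": [0, 0, 0], "claw": 1}, {"delta_pos": [0, 0, 0], "turn": [0, 0, 0], "claw": 1}, {"delta_pos": [0, 0, 0], "turn": [0, 0, 0], "claw": 1}]'

```text
time: 11.4
position: [0.533, 0.2314, 0.0868]
ee_rot: [0.0, 0.624, 0.781, -0.0]
wrist_force: [0.8, -2.3, 3.7]
opening: 0.083
gripper_force: 59.3
```

Run:
```python
from h import *
go([.5328,.2318,.0867],104)
```

```text
pos [0.533  0.2314 0.0868] yaw 102.78 tilt [-0.0001 -0.0003] op 0.083 F [ 0.8 -2.3  3.7] T [-0.37 -0.2  -0.37] g 59.3 t 11.4 j6 0.06
delta tool [ 0.0004 -0.0001  0.0001]
turn units [-0.001  0.002 -0.152]
```

>>> play_rows --increments '[{"delta_pos": [0, 0, 0], "turn": [0, 0, 0.06], "claw": 1}, {"delta_pos": [0, 0, -0.004], "turn": [0, 0, 0], "claw": 1}, {"delta_pos": [0, 0, -0.006], "turn": [0, 0, 0], "claw": 1}, {"delta_pos": [0, 0, -0.008], "turn": [0, 0, 0], "claw": 1}, {"delta_pos": [0, 0, -0.008], "turn": [0, 0, 0], "claw": 1}, {"delta_pos": [0, 0, -0.01], "turn": [0, 0, 0], "claw": 1}, {"delta_pos": [0, 0, -0.012], "turn": [0, 0, 0], "claw": 1}, {"delta_pos": [0, 0, -0.012], "turn": [0, 0, 0], "claw": 1}, {"delta_pos": [0, 0, -0.01], "turn": [0, 0, 0], "claw": 1}, {"delta_pos": [0, 0, 0], "turn": [0, 0, 0], "claw": 1}]'

```text
time: 12.65
position: [0.5338, 0.2318, 0.1583]
ee_rot: [0.001, 0.627, 0.779, 0.001]
wrist_force: [-0.4, 0.5, -2.2]
opening: 0.076
gripper_force: 58.7
```

Run:
```python
from h import *
go([.5555,-.0406,.157],103)
import pickle
c=cal('wrist'); im=arm.camera('wrist'); pickle.dump((c,im),open('w2.pkl','wb')); cv2.imwrite('pics/w2.png',im)
s=arm.camera('scene'); cv2.imwrite('pics/s2.png',s)
cv2.imwrite('pics/m2.png',np.hstack([cv2.resize(im,(400,300)),cv2.resize(s[220:370,200:400],(400,300))]))
```

```text
pos [0.5338 0.2318 0.1583] yaw 102.31 tilt [0.0024 0.0007] op 0.076 F [-0.4  0.5 -2.2] T [-0.02 -0.    0.06] g 58.7 t 12.65 j6 0.07
delta tool [-0.2708 -0.0368  0.0012]
turn units [ 0.018 -0.001 -0.086]
```

View pics/m2.png

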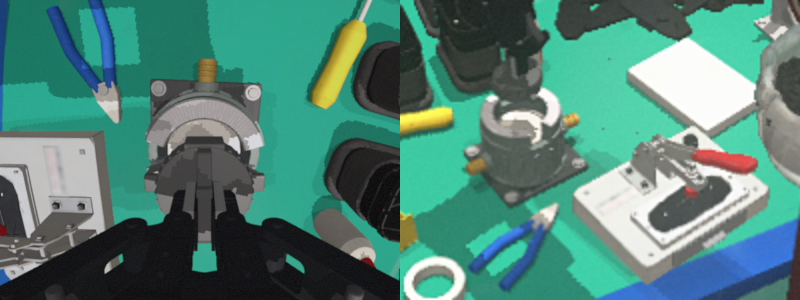

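The cover is held and out of the pot, upright in the fingers above the neck in both views; the cartridge's white cap shows in the bore.

>>> play_rows --increments '[{"delta_pos": [-0.017, -0.0023, 0], "turn": [0, 0, 0], "claw": 1}, {"delta_pos": [-0.034, -0.0046, 0], "turn": [0, 0, 0], "claw": 1}, {"delta_pos": [-0.034, -0.0046, 0], "turn": [0, 0, 0], "claw": 1}, {"delta_pos": [-0.034, -0.0046, 0], "turn": [0, 0, 0], "claw": 1}, {"delta_pos": [-0.034, -0.0046, 0], "turn": [0, 0, 0], "claw": 1}, {"delta_pos": [-0.034, -0.0046, 0], "turn": [0, 0, 0], "claw": 1}, {"delta_pos": [-0.034, -0.0046, 0], "turn": [0, 0, 0], "claw": 1}, {"delta_pos": [-0.034, -0.0046, 0], "turn": [0, 0, 0], "claw": 1}, {"delta_pos": [-0.017, -0.0023, 0.02], "turn": [0, 0, 0], "claw": 1}, {"delta_pos": [0, 0, 0.03], "turn": [0, 0, 0], "claw": 1}]'

```text
time: 14.0
position: [0.5552, -0.0436, 0.1058]
ee_rot: [0.0, 0.628, 0.778, 0.0]
wrist_force: [0.2, 0.8, -1.8]
opening: 0.08
gripper_force: 58.7
```

Run:
```python
from h import *
go([.5555,-.0406,.0475],103)
```

```text
pos [ 0.5552 -0.0436  0.1058] yaw 102.18 tilt [ 0.0011 -0.0002] op 0.08 F [ 0.2  0.8 -1.8] T [0.02 0.03 0.04] g 58.7 t 14.0 j6 -0.42
delta tool [0.0029 0.0009 0.0583]
turn units [ 0.007  0.003 -0.102]
```

>>> play_rows --increments '[{"delta_pos": [0.002, 0, 0.02], "turn": [0, 0, 0], "claw": 1}, {"delta_pos": [0, 0, 0.015], "turn": [0, 0, 0], "claw": 1}, {"delta_pos": [0, 0, 0.01], "turn": [0, 0, 0], "claw": 1}, {"delta_pos": [0, 0, 0.006], "turn": [0, 0, 0], "claw": 1}, {"delta_pos": [0, 0, 0.004], "turn": [0, 0, 0], "claw": 1}, {"delta_pos": [0, 0, 0.002], "turn": [0, 0, 0], "claw": 1}, {"delta_pos": [0, 0, 0], "turn": [0, 0, 0], "claw": 1}, {"delta_pos": [0, 0, 0], "turn": [0, 0, 0], "claw": 1}, {"delta_pos": [0, 0, 0], "turn": [0, 0, 0], "claw": 1}, {"delta_pos": [0, 0, 0], "turn": [0, 0, 0], "claw": 1}]'

```text
time: 15.25
position: [0.5547, -0.0401, 0.05]
ee_rot: [0.0, 0.627, 0.779, 0.0]
wrist_force: [0.6, -0.1, -2.4]
opening: 0.075
gripper_force: 58.7
```

Run:
```python
from h import *
go([.5555,-.0406,.0468],103)
```

```text
pos [ 0.5547 -0.0401  0.05  ] yaw 102.31 tilt [ 0.0003 -0.0001] op 0.075 F [ 0.6 -0.1 -2.4] T [ 0.02 -0.05 -0.04] g 58.7 t 15.25 j6 -0.42
delta tool [-0.0006  0.0007  0.0032]
turn units [ 0.002  0.001 -0.087]
```

>>> play_rows --increments '[{"delta_pos": [0, 0, 0.0012], "turn": [0, 0, 0], "claw": 1}, {"delta_pos": [0, 0, 0.0012], "turn": [0, 0, 0], "claw": 1}, {"delta_pos": [0, 0, 0.0011], "turn": [0, 0, 0], "claw": 1}, {"delta_pos": [0, 0, 0], "turn": [0, 0, 0], "claw": 1}, {"delta_pos": [0, 0, 0], "turn": [0, 0, 0], "claw": 1}, {"delta_pos": [0, 0, 0], "turn": [0, 0, 0], "claw": 1}, {"delta_pos": [0, 0, 0], "turn": [0, 0, 0], "claw": 1}, {"delta_pos": [0, 0, 0], "turn": [0, 0, 0], "claw": 1}, {"delta_pos": [0, 0, 0], "turn": [0, 0, 0], "claw": 1}, {"delta_pos": [0, 0, 0], "turn": [0, 0, 0], "claw": 1}]'

```text
time: 16.5
position: [0.5546, -0.0401, 0.0463]
ee_rot: [0.0, 0.627, 0.779, 0.0]
wrist_force: [0.5, -0.2, -2.7]
opening: 0.077
gripper_force: 58.7
```

Run:
```python
from h import *
go([.5555,-.0406,.0468],103)
```

```text
pos [ 0.5546 -0.0401  0.0463] yaw 102.31 tilt [0. 0.] op 0.077 F [ 0.5 -0.2 -2.7] T [ 0.06 -0.01 -0.05] g 58.7 t 16.5 j6 -0.42
delta tool [-0.0007  0.0007 -0.0005]
turn units [ 0.    -0.    -0.087]
```

>>> play_rows --increments '[{"delta_pos": [0, 0, 0.0005], "turn": [0, 0, 0], "claw": 1}, {"delta_pos": [0, 0, 0.0005], "turn": [0, 0, 0], "claw": 1}, {"delta_pos": [0, 0, 0.0005], "turn": [0, 0, 0], "claw": 1}, {"delta_pos": [0, 0, 0], "turn": [0, 0, 0], "claw": 1}, {"delta_pos": [0, 0, 0], "turn": [0, 0, 0], "claw": 1}, {"delta_pos": [0, 0, 0], "turn": [0, 0, 0], "claw": 1}, {"delta_pos": [0, 0, 0], "turn": [0, 0, 0], "claw": 1}, {"delta_pos": [0, 0, 0], "turn": [0, 0, 0], "claw": 1}, {"delta_pos": [0, 0, 0], "turn": [0, 0, 0], "claw": 1}, {"delta_pos": [0, 0, 0], "turn": [0, 0, 0], "claw": 1}]'

```text
time: 17.75
position: [0.5547, -0.0401, 0.0457]
ee_rot: [-0.0, 0.627, 0.779, -0.0]
wrist_force: [-3.8, 0.6, 5.2]
opening: 0.08
gripper_force: 59.6
```

Run:
```python
from h import *
go([.5555,-.0406,.0468],103)
```

```text
pos [ 0.5547 -0.0401  0.0457] yaw 102.31 tilt [-0.0003 -0.    ] op 0.08 F [-3.8  0.6  5.2] T [ 0.06  0.55 -0.  ] g 59.6 t 17.75 j6 -0.42
delta tool [-0.0007  0.0007 -0.0011]
turn units [-0.002 -0.    -0.086]
```

>>> play_rows --increments '[{"delta_pos": [0, 0, 0], "turn": [0, 0, 0], "claw": 0.85}, {"delta_pos": [0, 0, 0], "turn": [0, 0, 0], "claw": 0.7}, {"delta_pos": [0, 0, 0], "turn": [0, 0, 0], "claw": 0.6}, {"delta_pos": [0, 0, 0], "turn": [0, 0, 0], "claw": 0.6}, {"delta_pos": [0, 0, -0.01], "turn": [0, 0, 0], "claw": 0.6}, {"delta_pos": [0, 0, -0.03], "turn": [0, 0, 0], "claw": 0.6}, {"delta_pos": [0, 0, -0.03], "turn": [0, 0, 0], "claw": 0.4}, {"delta_pos": [0, 0, -0.03], "turn": [0, 0, 0], "claw": 0.2}, {"delta_pos": [0, 0, -0.03], "turn": [0, 0, 0.6], "claw": 0}, {"delta_pos": [0, 0, 0], "turn": [0, 0, 1.2], "claw": 0}]'

```text
time: 19.0
position: [0.5568, -0.0405, 0.1796]
ee_rot: [0.003, 0.722, 0.692, 0.002]
wrist_force: [-0.2, 0.8, 0.6]
opening: 1.001
gripper_force: 0.0
```

>>> play_rows --increments '[{"delta_pos": [0, 0, 0], "turn": [0, 0, 1.2], "claw": 0}, {"delta_pos": [0, 0, 0], "turn": [0, 0, 1.2], "claw": 0}, {"delta_pos": [0, 0, 0], "turn": [0, 0, 1.2], "claw": 0}, {"delta_pos": [0, 0, 0], "turn": [0, 0, 1.2], "claw": 0}, {"delta_pos": [0, 0, 0], "turn": [0, 0, 1.2], "claw": 0}, {"delta_pos": [0, 0, 0], "turn": [0, 0, 1.2], "claw": 0}, {"delta_pos": [0, 0, 0], "turn": [0, 0, 1.2], "claw": 0}, {"delta_pos": [0, 0, 0], "turn": [0, 0, 1.0], "claw": 0}, {"delta_pos": [0, 0, 0], "turn": [0, 0, 0], "claw": 0}, {"delta_pos": [0, 0, 0], "turn": [0, 0, 0], "claw": 0}]'

```text
time: 20.25
position: [0.5547, -0.0401, 0.1752]
ee_rot: [0.0, 0.994, 0.112, 0.0]
wrist_force: [-0.4, -0.4, -0.3]
opening: 1.002
gripper_force: 0.0
```

Run:
```python
from h import *
go([.5545,-.04,.02],12.3)
import pickle
c=cal('wrist'); im=arm.camera('wrist'); pickle.dump((c,im),open('w3.pkl','wb'))
t=arm.camera('top'); cv2.imwrite('pics/t3.png',t)
cv2.imwrite('pics/m3.png',np.hstack([im[100:],cv2.resize(cv2.copyMakeBorder(t[190:270,320:370],0,0,0,0,0),(160,256)).repeat(1,0)[:380] if 0 else np.zeros((380,0,3),np.uint8)]))
P=proj(c,[.5546,-.040,.070]); print(P)
```

```text
pos [ 0.5547 -0.0401  0.1752] yaw 12.82 tilt [ 0.0005 -0.0001] op 1.002 F [-0.4 -0.4 -0.3] T [-0.02 -0.02 -0.01] g 0.0 t 20.25 j6 1.14
delta tool [-0.0003 -0.0002  0.1552]
turn units [ 0.002 -0.003  0.065]
[325.80021417 236.0841206 ]
```

View pics/m3.png

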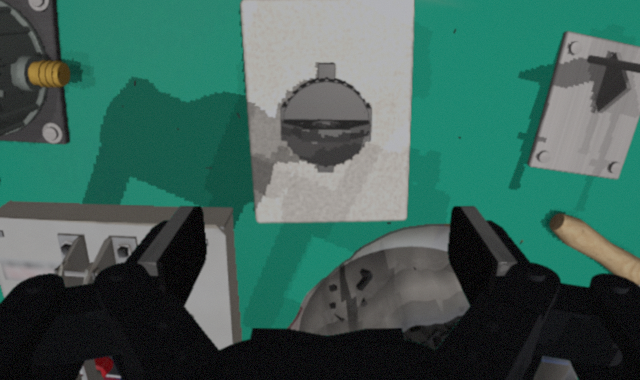

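The cover stands upright on the pad with lugs at (326,70) and (326,168) in the crop (rows +100), square to the gripper.

Run:
```python
from h import *
import pickle
c,im=pickle.load(open('w3.pkl','rb'))
g=im.astype(int); m=((im.max(2)<150)&(g.max(2)-g.min(2)<25)).astype(np.uint8); 
m[:,:280]=0; m[:,373:]=0; m[:160]=0; m[275:]=0
m=cv2.morphologyEx(m,cv2.MORPH_OPEN,np.ones((5,5)))
row=lambda v:(np.where(m[v])[0][[0,-1]])
for v in (165,168,215,269,271): 
    if m[v].any(): print(v,row(v))
a,b=onz(c,326,163,.030),onz(c,326,272,.024); print(a,b,(a+b)/2,np.linalg.norm(a-b),np.degrees(np.arctan2(*(a-b)[[1,0]])))
l,r=onz(c,280.5,219,.044),onz(c,371.5,219,.044); print((l+r)/2,np.linalg.norm(l-r))
```

```text
165 [316 335]
168 [317 335]
215 [280 371]
269 [317 333]
271 [317 333]
[ 0.59388956 -0.03110065  0.03      ] [ 0.5142148  -0.04920722  0.024     ] [ 0.55405218 -0.04015393  0.027     ] 0.08192627497509976 12.803355867273083
[ 0.55891349 -0.03908421  0.044     ] 0.061247811039263945
```

>>> play_rows --increments '[{"delta_pos": [0, 0, 0.02], "turn": [0, 0, 0], "claw": 0}, {"delta_pos": [0, 0, 0.03], "turn": [0, 0, 0], "claw": 0}, {"delta_pos": [0, 0, 0.03], "turn": [0, 0, 0], "claw": 0}, {"delta_pos": [0, 0, 0.03], "turn": [0, 0, 0], "claw": 0}, {"delta_pos": [0, 0, 0.02], "turn": [0, 0, 0], "claw": 0}, {"delta_pos": [0, 0, 0.015], "turn": [0, 0, 0], "claw": 0}, {"delta_pos": [0, 0, 0.01], "turn": [0, 0, 0], "claw": 0}, {"delta_pos": [0, 0, 0], "turn": [0, 0, 0], "claw": 0}, {"delta_pos": [0, 0, 0], "turn": [0, 0, 0], "claw": 0}, {"delta_pos": [0, 0, 0], "turn": [0, 0, 0], "claw": 0}]'

```text
time: 21.6
position: [0.5554, -0.0403, 0.0208]
ee_rot: [0.0, 0.994, 0.111, 0.001]
wrist_force: [-0.1, 0.5, 0.1]
opening: 1.002
gripper_force: 0.0
```

>>> play_rows --increments '[{"delta_pos": [0, 0, 0], "turn": [0, 0, 0], "claw": 0.15}, {"delta_pos": [0, 0, 0], "turn": [0, 0, 0], "claw": 0.25}, {"delta_pos": [0, 0, 0], "turn": [0, 0, 0], "claw": 0.3}, {"delta_pos": [0, 0, 0], "turn": [0, 0, 0], "claw": 0.35}, {"delta_pos": [0, 0, 0], "turn": [0, 0, 0], "claw": 0.5}, {"delta_pos": [0, 0, 0], "turn": [0, 0, 0], "claw": 0.5}, {"delta_pos": [0, 0, 0], "turn": [0, 0, 0], "claw": 0.5}, {"delta_pos": [0, 0, 0], "turn": [0, 0, 0], "claw": 0.5}, {"delta_pos": [0, 0, 0], "turn": [0, 0, 0], "claw": 0.5}, {"delta_pos": [0, 0, 0], "turn": [0, 0, 0], "claw": 0.5}]' --newtons 50

```text
time: 22.85
position: [0.5551, -0.0402, 0.0204]
ee_rot: [0.0, 0.994, 0.111, 0.0]
wrist_force: [-0.3, 0.5, 5.2]
opening: 0.714
gripper_force: 55.5
```

Run:
```python
from h import *
go([.5545,-.04,.02],12.8)
```

```text
pos [ 0.5551 -0.0402  0.0204] yaw 12.71 tilt [ 0.0009 -0.0001] op 0.714 F [-0.3  0.5  5.2] T [0.15 0.13 0.04] g 55.5 t 22.85 j6 1.14
delta tool [-0.0005 -0.0003  0.0004]
turn units [ 0.002 -0.006 -0.012]
```

>>> play_rows --increments '[{"delta_pos": [0, 0, -0.004], "turn": [0, 0, 0], "claw": 0.5}, {"delta_pos": [0, 0, -0.01], "turn": [0, 0, 0], "claw": 0.5}, {"delta_pos": [0, 0, -0.02], "turn": [0, 0, 0], "claw": 0.5}, {"delta_pos": [0, 0, -0.025], "turn": [0, 0, 0], "claw": 0.5}, {"delta_pos": [0, 0, -0.025], "turn": [0, 0, 0], "claw": 0.5}, {"delta_pos": [0, 0, -0.025], "turn": [0, 0, 0], "claw": 0.5}, {"delta_pos": [0, 0, -0.024], "turn": [0, 0, 0], "claw": 0.5}, {"delta_pos": [-0.02, 0, 0], "turn": [0, 0, 0.4], "claw": 0.5}, {"delta_pos": [-0.02, 0, 0], "turn": [0, 0, 0.6], "claw": 0.5}, {"delta_pos": [-0.015, 0.01, 0], "turn": [0, 0, 0], "claw": 0.5}]'

```text
time: 24.1
position: [0.5007, -0.0591, 0.1539]
ee_rot: [0.0, 0.999, 0.042, 0.001]
wrist_force: [-0.1, 0.4, -1.6]
opening: 0.721
gripper_force: 54.8
```

Run:
```python
from h import *
go([.477,-.258,.1534],4.5)
```

```text
pos [ 0.5007 -0.0591  0.1539] yaw 4.82 tilt [ 0.0013 -0.0004] op 0.721 F [-0.1  0.4 -1.6] T [-0.04 -0.03 -0.02] g 54.8 t 24.1 j6 1.22
delta tool [-0.0403  0.1962  0.0006]
turn units [ 0.004 -0.009  0.04 ]
```

>>> play_rows --increments '[{"delta_pos": [-0.004, 0.015, 0], "turn": [0, 0, 0], "claw": 0.5}, {"delta_pos": [-0.006, 0.03, 0], "turn": [0, 0, 0.04], "claw": 0.5}, {"delta_pos": [-0.006, 0.03, 0], "turn": [0, 0, 0], "claw": 0.5}, {"delta_pos": [-0.006, 0.03, 0], "turn": [0, 0, 0], "claw": 0.5}, {"delta_pos": [-0.006, 0.03, 0], "turn": [0, 0, 0], "claw": 0.5}, {"delta_pos": [-0.006, 0.03, 0], "turn": [0, 0, 0], "claw": 0.5}, {"delta_pos": [-0.006, 0.02, 0], "turn": [0, 0, 0], "claw": 0.5}, {"delta_pos": [0, 0.011, 0], "turn": [0, 0, 0], "claw": 0.5}, {"delta_pos": [0, 0, 0], "turn": [0, 0, 0], "claw": 0.5}, {"delta_pos": [0, 0, 0], "turn": [0, 0, 0], "claw": 0.5}]'

```text
time: 25.35
position: [0.4767, -0.2568, 0.1527]
ee_rot: [-0.0, 0.999, 0.039, -0.0]
wrist_force: [0.9, -0.4, -2.0]
opening: 0.714
gripper_force: 54.8
```

Run:
```python
from h import *
go([.477,-.258,.1534],4.5)
import pickle
c=cal('wrist'); im=arm.camera('wrist'); pickle.dump((c,im),open('w4.pkl','wb'))
cv2.imwrite('pics/w4.png',im); cs=cal('scene'); s=arm.camera('scene'); cv2.imwrite('pics/s4.png',s)
print(proj(c,[.577,-.25,.19]),proj(cs,[.577,-.25,.19]))
cv2.imwrite('pics/m4.png',np.vstack([im[:,100:540],cv2.resize(s[170:240,350:460],(440,280))])[:760])
x=np.hstack([im[:,120:520],cv2.resize(s[150:270,350:450],(400,480))]); cv2.imwrite('pics/m4.png',x)
```

```text
pos [ 0.4767 -0.2568  0.1527] yaw 4.44 tilt [-0.0002  0.0006] op 0.714 F [ 0.9 -0.4 -2. ] T [ 0.01 -0.05  0.  ] g 54.8 t 25.35 j6 0.86
delta tool [ 0.0002  0.0012 -0.0007]
turn units [-0.004  0.001 -0.008]
[328.81713507 -10.80093003] [409.8364488  190.16514739]
```

View pics/m4.png

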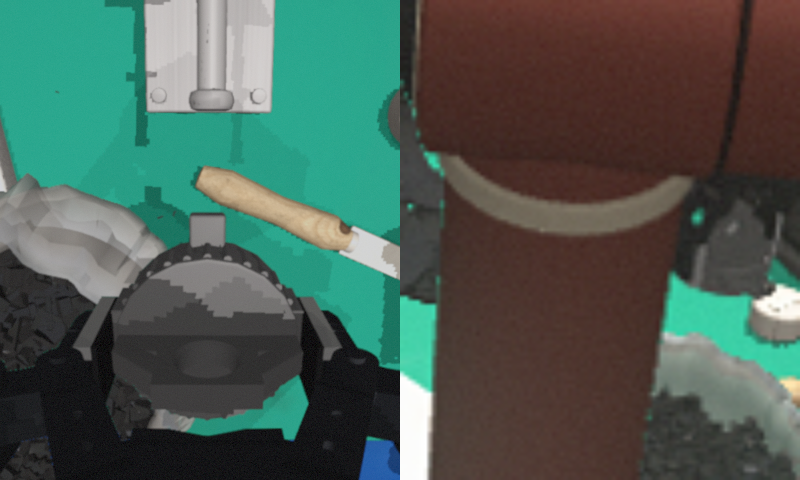

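The wrist view shows the peg's head at about (331,100) full-frame, the shaft above it, and the held cover with its lug at (328,230) and its eye at (327,360), nearly in line with the peg.

Run:
```python
from h import *
import pickle
c,im=pickle.load(open('w4.pkl','rb'))
g=cv2.GaussianBlur(im,(3,3),0).astype(int)
for v in (20,40,60,80,98): print(v,g[v,300:364:2].mean(1).astype(int).tolist())
print('col',g[84:118,331].mean(1).astype(int).tolist())
```

```text
20 [195, 197, 197, 199, 201, 197, 197, 199, 170, 120, 138, 156, 169, 178, 186, 197, 203, 199, 189, 178, 171, 161, 146, 143, 175, 182, 182, 181, 179, 181, 182, 180]
40 [197, 199, 199, 200, 202, 199, 199, 201, 175, 126, 140, 158, 169, 163, 176, 198, 204, 200, 189, 179, 171, 161, 145, 162, 200, 201, 201, 189, 181, 183, 183, 185]
60 [187, 189, 189, 190, 192, 190, 190, 192, 166, 125, 138, 155, 170, 178, 188, 199, 205, 200, 188, 178, 170, 160, 144, 167, 202, 203, 196, 186, 184, 185, 184, 184]
80 [189, 191, 191, 192, 194, 192, 192, 192, 166, 125, 142, 159, 167, 179, 188, 200, 205, 200, 188, 178, 170, 158, 140, 172, 204, 202, 195, 189, 187, 186, 186, 192]
98 [191, 192, 193, 193, 165, 113, 119, 130, 140, 149, 156, 161, 165, 171, 174, 178, 179, 177, 174, 172, 174, 174, 169, 162, 154, 147, 129, 164, 185, 186, 186, 186]
col [204, 204, 202, 192, 169, 147, 149, 165, 175, 178, 181, 182, 183, 182, 179, 175, 171, 168, 166, 165, 164, 163, 162, 156, 133, 103, 93, 102, 105, 104, 108, 111, 111, 111]
```

Run:
```python
from h import *
import pickle
c,im=pickle.load(open('w4.pkl','rb'))
def at(u,v,w,W):
    o,d=ray(c,u,v); d2=ray(c,u+w/2,v)[1]; d1=ray(c,u-w/2,v)[1]; return o+d*W/np.linalg.norm(d2-d1)
h=at(330.9,98,44.8,.011); s1=at(332,20,30.3,.007); s2=at(331.2,80,28.9,.007); print('width-based',h,s1,s2)
a,b=onz(c,331.2,80,.19),onz(c,332,20,.19); y=np.degrees(np.arctan2(*(b-a)[[1,0]])); print(a,b,y)
i=onz(c,331,88,.1955); print('head inner x',i,'front',onz(c,331,108.5,.187))
u=np.array([np.cos(np.radians(y)),np.sin(np.radians(y)),0])
cen=i*1; t=(cen-a)@u; hd=a+u*t; mid=hd+u*.0195; mid[2]=.19; print('axis at head inner',hd,'mid',mid)
# eye / lug lateral in the hand
print('lug',onz(c,328,213,.1527+.0016+.005))
for k in (-.045,-.02,0): go(mid+u*k-np.array([0,0,.0366]),y)
```

```text
width-based [ 0.55275701 -0.25243415  0.18757187] [ 0.5702216  -0.25127004  0.19035643] [ 0.55696599 -0.25216575  0.18807556]
[ 0.55681537 -0.25216012  0.19      ] [ 0.57029541 -0.25126805  0.19      ] 3.7861794090163947
head inner x [ 0.55464218 -0.25223841  0.1955    ] front [ 0.5502641 -0.2526637  0.187    ]
axis at head inner [ 0.5546465  -0.25230365  0.19      ] mid [ 0.57410394 -0.25101601  0.19      ]
lug [ 0.51723292 -0.25456644  0.1593    ]
pos [ 0.4768 -0.2567  0.1527] yaw 4.46 tilt [-0.0001  0.0003] op 0.713 F [-0.2  0.3 -1.9] T [ 0.01  0.02 -0.  ] g 54.8 t 25.45 j6 0.86
delta tool [ 0.0525  0.0014 -0.0007]
turn units [-0.002  0.     0.084]
pos [ 0.4768 -0.2567  0.1527] yaw 4.46 tilt [-0.0001  0.0003] op 0.713 F [-0.2  0.3 -1.9] T [ 0.01  0.02 -0.  ] g 54.8 t 25.45 j6 0.86
delta tool [ 0.0775  0.0017 -0.0007]
turn units [-0.002  0.     0.084]
pos [ 0.4768 -0.2567  0.1527] yaw 4.46 tilt [-0.0001  0.0003] op 0.713 F [-0.2  0.3 -1.9] T [ 0.01  0.02 -0.  ] g 54.8 t 25.45 j6 0.86
delta tool [ 0.0975  0.0019 -0.0007]
turn units [-0.002  0.     0.084]
```

>>> play_rows --increments '[{"delta_pos": [0, 0.0003, -0.0007], "turn": [0, 0, 0.084], "claw": 0.5}, {"delta_pos": [0.01, 0, 0], "turn": [0, 0, 0], "claw": 0.5}, {"delta_pos": [0.015, 0, 0], "turn": [0, 0, 0], "claw": 0.5}, {"delta_pos": [0.015, 0, 0], "turn": [0, 0, 0], "claw": 0.5}, {"delta_pos": [0.015, 0, 0], "turn": [0, 0, 0], "claw": 0.5}, {"delta_pos": [0.01, 0, 0], "turn": [0, 0, 0], "claw": 0.5}, {"delta_pos": [0, 0, 0], "turn": [0, 0, 0], "claw": 0.5}, {"delta_pos": [0, 0, 0], "turn": [0, 0, 0], "claw": 0.5}, {"delta_pos": [0, 0, 0], "turn": [0, 0, 0], "claw": 0.5}, {"delta_pos": [0, 0, 0], "turn": [0, 0, 0], "claw": 0.5}]'

```text
time: 26.7
position: [0.5412, -0.2537, 0.1536]
ee_rot: [0.0, 0.999, 0.032, 0.0]
wrist_force: [-1.0, 0.4, -2.0]
opening: 0.712
gripper_force: 54.8
```

Run:
```python
from h import *
go([.5741,-.2510,.1534],3.8)
c=cal('wrist'); im=arm.camera('wrist'); cv2.imwrite('pics/w5.png',im[:,80:560])
cv2.imwrite('pics/w5c.png',cv2.resize(im[170:420,200:460],None,fx=2.3,fy=2.3,interpolation=cv2.INTER_CUBIC))
```

```text
pos [ 0.5412 -0.2537  0.1536] yaw 3.7 tilt [ 0. -0.] op 0.712 F [-1.   0.4 -2. ] T [-0.01  0.    0.01] g 54.8 t 26.7 j6 0.94
delta tool [ 0.033  -0.0005  0.0002]
turn units [ 0.    -0.    -0.013]
```

View pics/w5c.png

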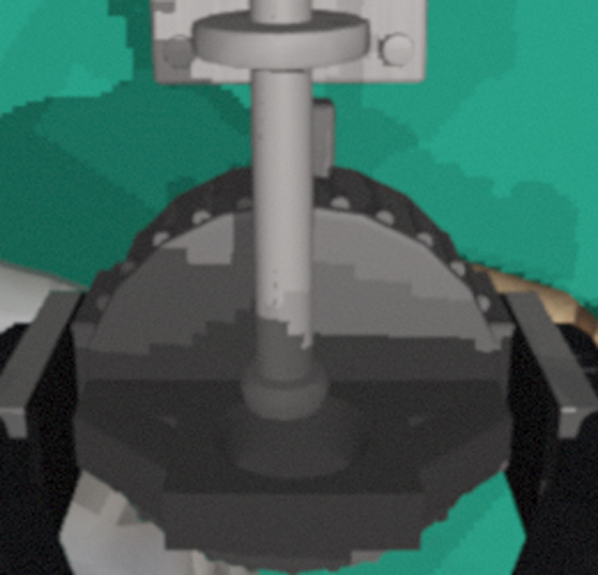

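The peg's head, at (285,388) in the crop, stands just in front of the eye, at (295,437), with the cover about 1 mm too far right. The shoulder is visible at (282,40).

Run:
```python
from h import *
c=cal('wrist'); o=arm.observe(); y,M=yaw(o); T=o['position']
cr=lambda P:((proj(c,P)-[200,170])*2.3).round(0)
e=T+[0,0,.0366]
print('eye c',cr(e+M[:,0]*.004),'top',cr(e+M[:,0]*.004+[0,0,.009]),'bot',cr(e+M[:,0]*.004-[0,0,.009]))
print('fin top front/back',cr(e+M[:,0]*.004+[0,0,.013]),cr(e-M[:,0]*.004+[0,0,.013]),'fin +-15',cr(e+M[:,0]*.004+[0,0,.013]+M[:,1]*.015),cr(e+M[:,0]*.004+[0,0,.013]-M[:,1]*.015))
u=M[:,0]; mid=np.array([.5741,-.2510,.19])
print('head front top/bot/c',cr(mid-u*.0245+[0,0,.0055]),cr(mid-u*.0245-[0,0,.0055]),cr(mid-u*.0245),'inner top',cr(mid-u*.0195+[0,0,.0055]),'sh top',cr(mid+u*.0195+[0,0,.01]),'bot',cr(mid+u*.0195-[0,0,.01]))
```

```text
eye c [288. 436.] top [288. 479.] bot [288. 399.]
fin top front/back [287. 500.] [288. 557.] fin +-15 [419. 499.] [156. 499.]
head front top/bot/c [283. 429.] [284. 382.] [283. 404.] inner top [283. 392.] sh top [281.  73.] bot [283.  40.]
```

>>> play_rows --increments '[{"delta_pos": [0, -0.0011, 0], "turn": [0, 0, 0], "claw": 0.5}, {"delta_pos": [0.003, 0, 0], "turn": [0, 0, 0], "claw": 0.5}, {"delta_pos": [0.004, 0, 0], "turn": [0, 0, 0], "claw": 0.5}, {"delta_pos": [0.005, 0, 0], "turn": [0, 0, 0], "claw": 0.5}, {"delta_pos": [0.005, 0, 0], "turn": [0, 0, 0], "claw": 0.5}, {"delta_pos": [0.005, 0, 0], "turn": [0, 0, 0], "claw": 0.5}, {"delta_pos": [0.005, 0, 0], "turn": [0, 0, 0], "claw": 0.5}, {"delta_pos": [0.005, 0, 0], "turn": [0, 0, 0], "claw": 0.5}, {"delta_pos": [0.002, 0, 0], "turn": [0, 0, 0], "claw": 0.5}, {"delta_pos": [0, 0, 0], "turn": [0, 0, 0], "claw": 0.5}]'

```text
time: 28.0
position: [0.5755, -0.2503, 0.1535]
ee_rot: [-0.0, 0.999, 0.032, -0.0]
wrist_force: [0.7, 0.5, -1.6]
opening: 0.71
gripper_force: 54.8
```

Run:
```python
from h import *
go([.5751,-.2505,.148],3.8)
```

```text
pos [ 0.5755 -0.2503  0.1535] yaw 3.72 tilt [-0.0001  0.    ] op 0.71 F [ 0.7  0.5 -1.6] T [-0.07  0.02  0.01] g 54.8 t 28.0 j6 0.98
delta tool [-0.0004  0.0002  0.0055]
turn units [-0.     0.001 -0.01 ]
```

>>> play_rows --increments '[{"delta_pos": [0, 0, 0.001], "turn": [0, 0, 0], "claw": 0.5}, {"delta_pos": [0, 0, 0.001], "turn": [0, 0, 0], "claw": 0.5}, {"delta_pos": [0, 0, 0.001], "turn": [0, 0, 0], "claw": 0.5}, {"delta_pos": [0, 0, 0.001], "turn": [0, 0, 0], "claw": 0.5}, {"delta_pos": [0, 0, 0.0005], "turn": [0, 0, 0], "claw": 0.5}, {"delta_pos": [0, 0, 0], "turn": [0, 0, 0], "claw": 0.5}, {"delta_pos": [0, 0, 0], "turn": [0, 0, 0], "claw": 0.5}, {"delta_pos": [0, 0, 0], "turn": [0, 0, 0], "claw": 0.5}, {"delta_pos": [0, 0, 0], "turn": [0, 0, 0], "claw": 0.5}, {"delta_pos": [0, 0, 0], "turn": [0, 0, 0], "claw": 0.5}]'

```text
time: 29.25
position: [0.5754, -0.2503, 0.149]
ee_rot: [0.0, 0.999, 0.032, 0.0]
wrist_force: [-0.6, -0.4, -2.0]
opening: 0.712
gripper_force: 54.8
```

Run:
```python
from h import *
go([.5751,-.2505,.148],3.8)
```

```text
pos [ 0.5754 -0.2503  0.149 ] yaw 3.72 tilt [ 0. -0.] op 0.712 F [-0.6 -0.4 -2. ] T [-0.   -0.04  0.02] g 54.8 t 29.25 j6 0.98
delta tool [-0.0003  0.0002  0.001 ]
turn units [ 0.   -0.   -0.01]
```

>>> play_rows --increments '[{"delta_pos": [0, 0, 0.0005], "turn": [0, 0, 0], "claw": 0.5}, {"delta_pos": [0, 0, 0.0005], "turn": [0, 0, 0], "claw": 0.5}, {"delta_pos": [0, 0, 0.0004], "turn": [0, 0, 0], "claw": 0.5}, {"delta_pos": [0, 0, 0], "turn": [0, 0, 0], "claw": 0.5}, {"delta_pos": [0, 0, 0], "turn": [0, 0, 0], "claw": 0.5}, {"delta_pos": [0, 0, 0], "turn": [0, 0, 0], "claw": 0.5}, {"delta_pos": [0, 0, 0], "turn": [0, 0, 0], "claw": 0.5}, {"delta_pos": [0, 0, 0], "turn": [0, 0, 0], "claw": 0.5}, {"delta_pos": [0, 0, 0], "turn": [0, 0, 0], "claw": 0.5}, {"delta_pos": [0, 0, 0], "turn": [0, 0, 0], "claw": 0.5}]'

```text
time: 30.5
position: [0.5754, -0.2503, 0.1478]
ee_rot: [0.0, 0.999, 0.032, 0.0]
wrist_force: [-2.1, 0.2, 1.6]
opening: 0.713
gripper_force: 55.1
```

Run:
```python
from h import *
go([.5751,-.2505,.148],3.8)
```

```text
pos [ 0.5754 -0.2503  0.1478] yaw 3.71 tilt [ 0.0002 -0.    ] op 0.713 F [-2.1  0.2  1.6] T [ 0.13  0.13 -0.01] g 55.1 t 30.5 j6 0.98
delta tool [-0.0003  0.0002 -0.0002]
turn units [ 0.    -0.001 -0.011]
```

>>> play_rows --increments '[{"delta_pos": [0, 0, 0], "turn": [0, 0, 0], "claw": 0.25}, {"delta_pos": [0, 0, 0], "turn": [0, 0, 0], "claw": 0.2}, {"delta_pos": [0, 0, 0], "turn": [0, 0, 0], "claw": 0.15}, {"delta_pos": [0, 0, 0], "turn": [0, 0, 0], "claw": 0.1}, {"delta_pos": [0, 0, 0], "turn": [0, 0, 0], "claw": 0}, {"delta_pos": [0, 0, 0], "turn": [0, 0, 0], "claw": 0}, {"delta_pos": [0, 0, 0], "turn": [0, 0, 0], "claw": 0}, {"delta_pos": [0, 0, 0], "turn": [0, 0, 0], "claw": 0}, {"delta_pos": [0, 0, 0], "turn": [0, 0, 0], "claw": 0}, {"delta_pos": [0, 0, 0], "turn": [0, 0, 0], "claw": 0}]'

```text
time: 31.75
position: [0.5754, -0.2503, 0.1476]
ee_rot: [-0.0, 0.999, 0.032, 0.0]
wrist_force: [0.5, 0.2, 0.6]
opening: 1.001
gripper_force: 0.0
```

>>> play_rows --increments '[{"delta_pos": [0, 0, -0.005], "turn": [0, 0, 0], "claw": 0}, {"delta_pos": [0, 0, -0.015], "turn": [0, 0, 0], "claw": 0}, {"delta_pos": [0, 0, -0.02], "turn": [0, 0, 0], "claw": 0}, {"delta_pos": [0, 0, -0.02], "turn": [0, 0, 0], "claw": 0}, {"delta_pos": [0, 0, -0.02], "turn": [0, 0, 0], "claw": 0}, {"delta_pos": [0, 0, -0.02], "turn": [0, 0, 0], "claw": 0}, {"delta_pos": [0, 0, -0.02], "turn": [0, 0, 0], "claw": 0}, {"delta_pos": [-0.02, 0, -0.01], "turn": [0, 0, 0], "claw": 0}, {"delta_pos": [-0.02, 0, 0], "turn": [0, 0, 0], "claw": 0}, {"delta_pos": [-0.02, 0, 0], "turn": [0, 0, 0], "claw": 0}]'

```text
time: 33.0
position: [0.515, -0.2543, 0.2786]
ee_rot: [0.0, 0.999, 0.032, 0.0]
wrist_force: [0.2, 0.4, 0.2]
opening: 0.999
gripper_force: 0.0
```

Run:
```python
from h import *
go([.5751,-.2505,.148],3.8)
im=arm.camera('wrist'); s=arm.camera('top')
cv2.imwrite('pics/m6.png',np.hstack([cv2.resize(im,(400,300)),cv2.resize(s[160:250,395:515],(400,300))]))
```

```text
pos [ 0.515  -0.2543  0.2786] yaw 3.72 tilt [ 0.0004 -0.0003] op 0.999 F [0.2 0.4 0.2] T [-0.03  0.01  0.04] g 0.0 t 33.0 j6 0.92
delta tool [6.020e-02 1.000e-04 1.306e-01]
turn units [ 0.002 -0.003 -0.01 ]
```

View pics/m6.png

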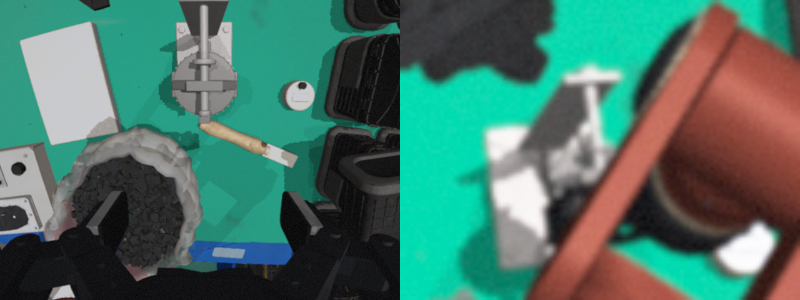

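The cover hangs on the peg at (205,85), between shoulder and head, with the gripper clear. I'll let it settle and hand in.

>>> play_rows --increments '[{"delta_pos": [0, 0, 0], "turn": [0, 0, 0], "claw": 0}, {"delta_pos": [0, 0, 0], "turn": [0, 0, 0], "claw": 0}, {"delta_pos": [0, 0, 0], "turn": [0, 0, 0], "claw": 0}, {"delta_pos": [0, 0, 0], "turn": [0, 0, 0], "claw": 0}, {"delta_pos": [0, 0, 0], "turn": [0, 0, 0], "claw": 0}, {"delta_pos": [0, 0, 0], "turn": [0, 0, 0], "claw": 0}, {"delta_pos": [0, 0, 0], "turn": [0, 0, 0], "claw": 0}, {"delta_pos": [0, 0, 0], "turn": [0, 0, 0], "claw": 0}, {"delta_pos": [0, 0, 0], "turn": [0, 0, 0], "claw": 0}, {"delta_pos": [0, 0, 0], "turn": [0, 0, 0], "claw": 0}]'

```text
time: 34.35
position: [0.5155, -0.2542, 0.2776]
ee_rot: [0.0, 0.999, 0.032, 0.0]
wrist_force: [-0.1, 0.5, 0.6]
opening: 1.0
gripper_force: 0.0
```

```bash
python3 -c "
from station import arm
print(arm.close_job())"
```

```text
the job is handed in; nothing more can be done
None
```

The cover was unlocked to its stop, set down on the foam pad, regripped by its rim and hung on the peg between shoulder and head; I handed the job in at about 34 s, and no verdict came back.

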